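# Free the rusted bolt of the scrap box and push a worn adaptor through its flap

### The arm

A 7-joint arm with a two-finger parallel gripper is mounted at the origin on the work surface. World frame = base frame: x ahead of the robot, y to its left, z up, the work surface at z = 0. Lengths are in mm, angles in rad, forces in N, time in s.
With the tool pointing down it reaches from about 400 to 875 mm from the base axis. Payload 4.4 kg.
Tool frame: the origin (TCP) lies at the very end of the fingers, on their centre line; the grasp point (between the pads) lies 19 mm behind it; z points along the fingers, y is the line along which they close (so a half turn about z gives the same grasp; the last joint's range is limited). The gripper opens to 85 mm and grips with 20 to 120 N. Pads are 22 mm wide; open, the fingers measure 114 mm over their backs; the gripper's body (76 mm by 85 mm) begins 54 mm behind the grasp point. The pads swing forward as they close: fully open they stand 13 mm farther back than shut.
Start: joints at [1.224, 0.628, 0.038, 1.517, -0.027, 0.996, -0.02], TCP at [180.159, -624.548, 210.013] pointing down, gripper open.
Joint ranges: [-3.06, 3.06], [-0.37, 2.12], [-1.25, 1.32], [0.18, 2.47], [-1.1, 4.24], [0.23, 1.98], [-2.94, 2.94]. Speed limits (rad/s): [2.57, 2.57, 3.14, 3.14, 3.14, 3.14, 3.14].

### API

Orientations are given as [roll, pitch, yaw] about the fixed x, y, z axes, in that order (R = Rz(yaw) Ry(pitch) Rx(roll)).
In Python, from cell import read_state, get_image, camera_info, finish_job gives the robot as it stands.
- The arm moves only by the tool play_rows, never from a script. Its argument "deltas" is one flat list of numbers, 7 for each row, row after row: the shift along the tool's x, y, z in mm, then the turn, a rotation vector about the tool's x, y, z in rad, then the opening, from 0 (shut) to 1 (fully open). In form: [dx, dy, dz, ax, ay, az, grip, dx, dy, dz, ax, ay, az, grip, ...]. A call has 1 to 10 rows; each row is the pose to reach, as a shift and turn from the pose commanded when the call began, along the tool's axes at that moment; what a row does not reach only later rows make up. A row lasts 1/8 s, in which the tool goes at most 62.5 mm and 10.7 degrees, less where a joint would pass 70% of its speed; a pose out of reach is approached as far as the arm can. A call with a gripper value outside its range is refused whole. The fingers move at their own pace and stop on an object; the grip force is fixed at half the most. Time passes only in rows, so rows that repeat a pose let the fingers close. It gives the time, the measured TCP pose, the force, the opening and the grip force at its end, in the units of the state.
- read_state(): the state, without advancing time (a new reading comes with each control period).
- get_image(name): name is "scene" or "top"; returns the picture (384x512x3 uint8, red, green, blue); there is no depth.
- camera_info(name): a dict with "fx", "fy", "cx", "cy" (pixels), "distortion" ([k1, k2, p1, p2, k3] as OpenCV has them; the pictures are not rectified), "T" (4x4, takes a point from camera to world coordinates). Camera axes: x right, y down, z forward; pixel columns grow to the right and rows downward; lengths in mm; the calibration is good to about 2 mm. A picture is of the moment at which its call begins. camera_info takes no time and is no camera call.
- finish_job(): hands the job in; it is judged then, once.
The state is a dict: "clock": time; "qpos": joint angles; "qd": joint speeds; "tau": joint torques, N m; "eef_pos": TCP position; "tool_rot": TCP orientation; "force": force on the tool from outside, world axes, zero at the start; "torque": the same for the moment, N m; "width": finger opening in mm; "gripper_force": force on a finger pad.
Only numpy, scipy, OpenCV 4.12 (cv2) and the standard library are available. Lean on these libraries where they do the work, as an engineer would, in place of code of your own. Each camera call takes 0.05 s, during which the arm holds its last target. There are 200 camera calls.

### The job

The sprung flap in the top of the steel scrap box is locked by a rusted slide bolt: work the bolt to and fro by its knob with short strokes until it runs, and draw it fully back. Then take the shorter of the two standing tube adaptors and push it down through the flap, holding on to it until it has swung the flap well open, and leave it inside the box with the flap shut behind it and the bolt still drawn. Leave the longer adaptor standing where it is.

Things in the scene. Friction and masses are not known exactly. Their poses are not given: they have to be found in the camera images.
- bin: Grey sheet-steel scrap box fixed to the bench, 200 (x) by 260 (y) by 200 mm high, walls 3 mm, +x wall a clear window; a lock case inside under the bolt. Origin: centre of its underside, z up; turned up to 0.3 rad. Top: at the +y end the flap opening (x -80 to 80, y 20 to 110 mm); on the rest lies the bolt, along the box's y at x = -55 mm, in an open channel rising 21 mm over the top.
- opening (a point): Spot to push things through the flap, clear of the staple: at (20, 58, 200) mm in the box's frame, level with the top, fixed to the box. Free opening round it: 60 mm to +x, 52 mm to the flap's hinge (+y), 38 mm to the flap's free edge (-y), 55 mm to the staple (-x).
- flap (a joint): Flap angle, rad: 0 shut (level with the top), 1.5 fully open. Sheet plate 154 by 88 mm, hinged along its +y edge (parallel to the box's x, at y = 110 mm); its free edge swings down into the box. A weak spring (about 1 N) shuts it. While the bolt is in its staple it gives only 0.02 rad.
- flap_edge (a point): Middle point (x = 20 mm) of the flap's free edge, on its upper face; at (20, 20, 200) mm in the box's frame when shut, moves with the flap. Near this edge, at x = -55 mm, the flap carries the steel staple that the bolt's rod passes through: 36 mm wide, 27 mm high.
- bolt (a joint): Bolt travel, m: 0 fully shot, 0.060 fully drawn, along the box's -y, away from the flap; it leaves the staple at about 0.036. Stiff (4 N, plus 20 N per m/s). Seized by rust: it stops dead at first at about 0.015, however hard it is pulled; each stroke moves the stop out (see point bolt_knob); after 3 to 5 strokes it runs freely to 0.060 and stays where left.
- bolt_knob (a point): On the axis of the bolt's upright round knob (18 mm diameter, 30 to 64 mm over the box's top), 50 mm over the top; moves with the bolt; at joint 0 at (-55, -35, 250) mm in the box's frame; clear round about. A rust-wearing stroke: out against the stop, rest there 0.15 s, then back more than 10 mm (fully home is always enough); it moves the stop out 3 mm.
- adaptor_short: Worn tube adaptor of aluminium, about 0.28 kg, standing loose on the bench: square foot plate 40 by 40 by 8 mm with an upright round tube 30 mm in diameter, 95 mm high in all. Origin: centre of the foot's underside; z along the tube to its top.
- short_mid (a point): Point on the axis of the short adaptor, 45 mm above its underside.
- adaptor_long: A good tube adaptor of the same shape, foot 40 by 40 by 8 mm and tube 30 mm in diameter, but 140 mm high. Origin: centre of the foot's underside; z along the tube. The two stand in either of two places, at least 120 mm apart.
There are look-alikes about, which are no part of the job. Leave any yellow look-alike of the adaptor_short alone.

How it is judged:
By the outcome, as a careful person would: the job done as asked, in the order asked, and still so for the second after the job is handed in, with the robot touching nothing.
It also fails if it takes over 67 s, if anything falls off the work surface, if the arm or the gripper's body presses on something with over 40 N, if the wrist force passes 120 N, or if a joint passes its speed limit or range.

## Working session

There is one attempt and no reset: what is moved stays moved. The work goes in short steps, Python scripts to look and compute and a tool call to move; the robot and the scene stay as the last step left them, time stands still between calls to the robot, and variables do not carry over. Pictures are saved under pics/ and viewed, at most 10 in all, crops included, and the job is handed in when it is done.

Besides the shell and the picture viewer there is one more tool, called after "Call:" as name(argument=value, ...) on one line, values as JSON. play_rows: Moves the arm, as the interface text tells. Its arguments: {"type":"object","properties":{"deltas":{"type":"array"}},"required":["deltas"]}

```bash
mkdir -p pics; ls; python3 - <<'E'
from cell import *
import cv2, numpy as np
for n in ("scene","top"):
    im=get_image(n); np.save(f"pics/{n}0.npy",im); cv2.imwrite(f"pics/{n}0.png",cv2.cvtColor(im,cv2.COLOR_RGB2BGR))
    c=camera_info(n); print(n,c['fx'],c['fy'],c['cx'],c['cy'],c['distortion']); print(np.round(c['T'],3))
a=[cv2.imread(f"pics/{n}0.png") for n in("scene","top")]
s=read_state(); print(s)
E
```

```text
pics
scene 420.1593333309025 420.1593333309025 251.7921398621735 197.08526560159868 [0.02311757 0.         0.         0.         0.        ]
[[ 9.300000e-02  6.670000e-01 -7.390000e-01  1.272531e+03]
 [ 9.960000e-01 -5.700000e-02  7.400000e-02  7.150000e-01]
 [ 7.000000e-03 -7.430000e-01 -6.690000e-01  8.469040e+02]
 [ 0.000000e+00  0.000000e+00  0.000000e+00  1.000000e+00]]
top 445.07636961667276 445.07636961667276 255.82640366619813 200.542202991032 [-0.13303846  0.          0.          0.          0.        ]
[[-1.800000e-02 -9.920000e-01  1.230000e-01  3.873410e+02]
 [-1.000000e+00  1.900000e-02  4.000000e-03  7.391500e+01]
 [-7.000000e-03 -1.230000e-01 -9.920000e-01  1.217102e+03]
 [ 0.000000e+00  0.000000e+00  0.000000e+00  1.000000e+00]]
{'clock': 0.1, 'qpos': array([ 1.2242188 ,  0.62925135,  0.03845098,  1.51827479, -0.02698518,
        0.99630151, -0.02000888]), 'qd': array([-0.00013319, -0.00188217,  0.00090028, -0.0028279 ,  0.0002179 ,
        0.00091463, -0.00064074]), 'tau': array([ 2.57519830e-03, -5.64534688e+01,  1.23025417e+00, -1.93974227e+01,
        1.12009747e-02,  5.46173542e-03,  1.85724383e-05]), 'eef_pos': array([ 179.97114758, -623.96283132,  209.18050619]), 'tool_rot': array([-3.13987614e+00,  3.34885159e-05,  2.80771547e-01]), 'force': array([-0.20394773,  0.26510718, -0.02286675]), 'torque': array([0.01424935, 0.03429954, 0.02001099]), 'gripper_force': 0.0, 'width': 85.53458751881708}
```

View pics/scene0.png

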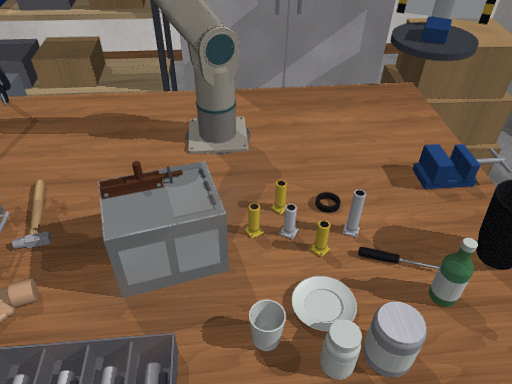

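View pics/top0.png

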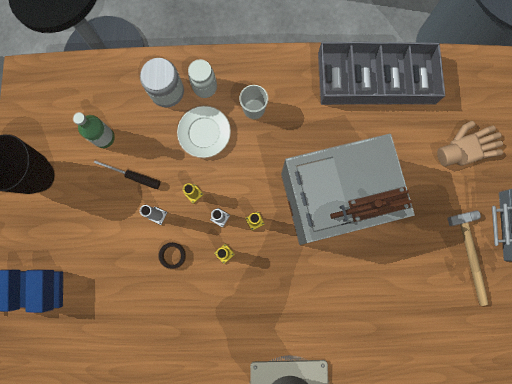

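```bash
cat > h.py <<'E'
from cell import *
import cv2, numpy as np
from scipy.spatial.transform import Rotation as R
def ray(n,px):
    c=camera_info(n); K=np.array([[c['fx'],0,c['cx']],[0,c['fy'],c['cy']],[0,0,1]])
    u=cv2.undistortPoints(np.array(px,float).reshape(-1,1,2),K,np.array(c['distortion']))[:,0]
    T=np.array(c['T']); return T[:3,3],np.c_[u,np.ones(len(u))]@T[:3,:3].T
def plane(n,px,z):
    o,d=ray(n,px); return o+d*((z-o[2])/d[:,2])[:,None]
def tri(pa,pb):
    o1,d1=ray("top",[pa]);o2,d2=ray("scene",[pb]);d1=d1[0];d2=d2[0]
    t=np.linalg.lstsq(np.c_[d1,-d2],o2-o1,rcond=None)[0]
    a=o1+t[0]*d1;b=o2+t[1]*d2; return (a+b)/2,np.linalg.norm(a-b)
def proj(n,P):
    c=camera_info(n); K=np.array([[c['fx'],0,c['cx']],[0,c['fy'],c['cy']],[0,0,1]])
    M=np.linalg.inv(np.array(c['T'])); return cv2.projectPoints(np.array(P,float).reshape(-1,1,3),cv2.Rodrigues(M[:3,:3])[0],M[:3,3],K,np.array(c['distortion']))[0][:,0]
def crop(src,x0,y0,x1,y1,s,name):
    im=cv2.cvtColor(src,cv2.COLOR_RGB2BGR)[y0:y1,x0:x1]
    im=cv2.resize(im,None,fx=s,fy=s,interpolation=cv2.INTER_CUBIC)
    for x in range((x0+9)//10*10,x1,10):
        cv2.putText(im,str(x),(int((x-x0+.5)*s),8),0,.3,(255,255,255)); cv2.line(im,(int((x-x0+.5)*s),10),(int((x-x0+.5)*s),16),(255,255,255))
    for y in range((y0+9)//10*10,y1,10):
        cv2.putText(im,str(y),(0,int((y-y0+.5)*s)),0,.3,(255,255,255)); cv2.line(im,(22,int((y-y0+.5)*s)),(28,int((y-y0+.5)*s)),(255,255,255))
    cv2.imwrite(f"pics/{name}.png",im)
E
python3 - <<'E'
from h import *
t=np.load("pics/top0.npy"); s=np.load("pics/scene0.npy")
crop(t,280,128,420,248,5,"boxT")
crop(t,135,170,285,280,5,"adT")
crop(s,240,170,380,265,5,"adS")
E
```

```text
(no output)
```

View pics/boxT.png

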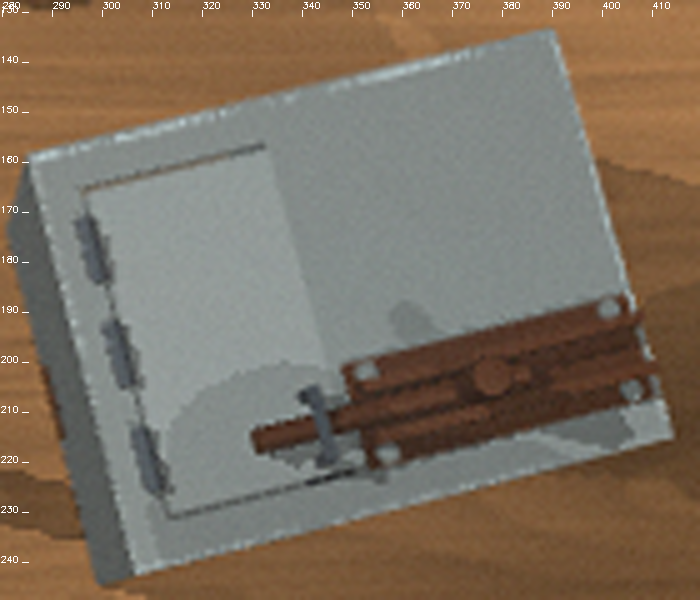

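View pics/adT.png

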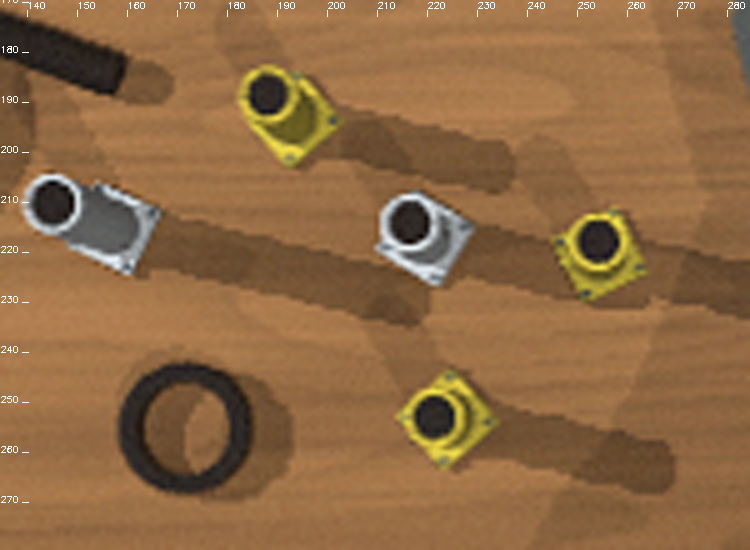

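View pics/adS.png

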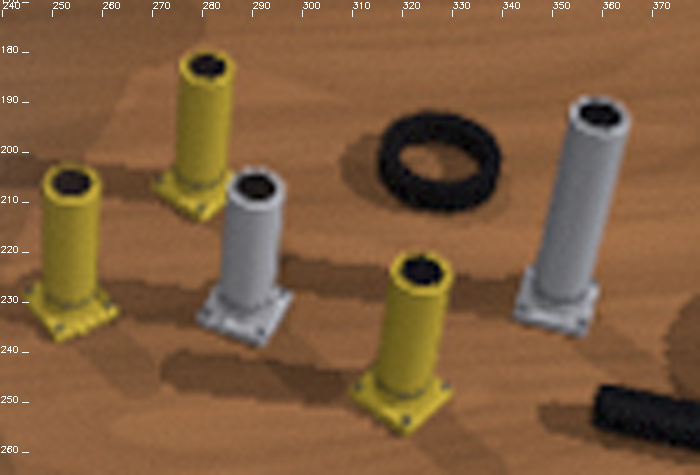

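```bash
python3 - <<'E'
from h import *
f=lambda p,x0,y0:np.array(p)/5+[x0,y0]-.5
C=plane("top",f([(30,157),(552,30),(672,438),(133,575)],280,128),200); print("corners +x+y,+x-y,-x-y,-x+y\n",C.round(1))
for i in range(4):print(np.linalg.norm(C[i]-C[(i+1)%4]).round(1),end=' ')
c=C.mean(0); yv=(C[0]+C[3]-C[1]-C[2]);xv=C[0]+C[1]-C[2]-C[3]
print(c, "yaw from y",np.arctan2(-yv[0],yv[1]),"x",np.arctan2(xv[1],xv[0]))
yaw=(np.arctan2(-yv[0],yv[1])+np.arctan2(xv[1],xv[0]))/2
k=plane("top",f([(492,376)],280,128),264); print("knob",k)
Rz=R.from_euler('z',yaw).as_matrix(); print("knob pred",c+Rz@[-55,-35,64], "opening",c+Rz@[20,58,0],"edge",c+Rz@[20,20,0])
for nm,p in dict(short=(408,221),yR=(598,241),yU=(268,94),yD=(435,418)).items(): print(nm,plane("top",f([p],135,170),95).round(1), plane("top",f([p],135,170),140).round(1)[0,:2])
print("long",plane("top",f([(53,204)],135,170),140))
print("tri short",tri(f((408,221),135,170),f((257,186),240,170)),"long",tri(f((53,204),135,170),f((599,116),240,170)))
F=plane("top",f([(473,228),(437,285),(378,248)],135,170),8);print("foot",F.round(1),np.linalg.norm(F[0]-F[1]),np.linalg.norm(F[1]-F[2]),(F[0]+F[2])/2,np.arctan2(*(F[0]-F[1])[[1,0]]),np.arctan2(*(F[2]-F[1])[[1,0]]))
E
```

```text
corners +x+y,+x-y,-x-y,-x+y
 [[ 610.     7.3  200. ]
 [ 668.  -243.6  200. ]
 [ 472.2 -289.1  200. ]
 [ 414.8  -34.6  200. ]]
257.5 201.0 260.9 199.6 [ 541.25797036 -140.0003681   200.        ] yaw from y 0.22449621663622027 x 0.21975470182737514
knob [[ 495.67217541 -187.32333901  264.        ]]
knob pred [ 495.31986052 -186.25715208  264.        ] opening [547.98900369 -79.0192793  200.        ] edge [ 556.36053132 -116.08567278  200.        ]
short [[494.8 180.1  95. ]] [490.5 175.8]
yR [[482.8  83.9  95. ]] [479.   83.5]
yU [[561.4 251.5  95. ]] [554.4 244.4]
yD [[395.1 167.4  95. ]] [394.8 163.7]
long [[501.9794136  350.99236459 140.        ]]
tri short (array([494.311606  , 180.10918063, 100.87956988]), np.float64(1.1375958338486163)) long (array([501.84012266, 351.01830136, 142.83706538]), np.float64(1.4913328585072918))
foot [[498.6 152.8   8. ]
 [467.8 172.8   8. ]
 [488.6 204.9   8. ]] 36.71827505615064 38.22391654469519 [493.62967812 178.84128166   8.        ] -0.5758715241544691 0.9957834401015823
```

Call:
play_rows(deltas=[0,0,-50,0,0,0,1,0,0,-95,0,0,0.03,1,60,-45,-95,0,0,0.059,1,110,-85,-95,0,0,0.059,1,160,-125,-95,0,0,0.059,1,210,-165,-95,0,0,0.059,1,260,-205,-95,0,0,0.059,1,310,-245,-95,0,0,0.059,1,360,-285,-95,0,0,0.059,1,424,-333,-95,0,0,0.059,1])

```text
clock: 1.35
eef_pos: [472.5, -216.7, 304.9]
tool_rot: [3.142, 0.0, 0.222]
force: [0.2, -0.6, -0.3]
width: 85.4
gripper_force: 0.0
```

Call:
play_rows(deltas=[0,0,0,0,0,0,1,0,0,0,0,0,0,1])

```text
clock: 1.6
eef_pos: [471.4, -218.8, 304.7]
tool_rot: [3.142, 0.001, 0.222]
force: [-1.0, 0.3, 0.2]
width: 84.8
gripper_force: 0.0
```

```bash
cat >> h.py <<'E'
def to(xyz,yaw):
    s=read_state(); M=R.from_euler('xyz',s['tool_rot']); print("clock",s['clock'],"pos",s['eef_pos'].round(1),"rot",s['tool_rot'].round(3),"F",s['force'].round(1),"w",s['width'].round(1))
    return M.inv().apply(np.array(xyz)-s['eef_pos']).round(1),(M.inv()*R.from_euler('xyz',[np.pi,0,yaw])).as_rotvec().round(3)
E
python3 - <<'E'
from h import *
print(to([495.5,-187,234],.222))
im=get_image("top"); s=get_image("scene")
a=cv2.resize(im[120:260,270:430],None,fx=3,fy=3); b=cv2.resize(s[90:300,70:250],None,fx=2,fy=2)
o=np.zeros((420,840,3),np.uint8); o[:420,:480]=a; o[:420,480:840]=b
cv2.imwrite("pics/k1.png",cv2.cvtColor(o[:,:800],cv2.COLOR_RGB2BGR))
E
```

```text
Traceback (most recent call last):
  File "h.py", line 26, in to
    s=read_state(); M=R.from_euler('xyz',s['tool_rot']); print("clock",s['clock'],"pos",s['eef_pos'].round(1),"rot",s['tool_rot'].round(3),"F",s['force'].round(1),"w",s['width'].round(1))
                                                                                                                                                                       ^^^^^^^^^^^^^^^^
AttributeError: 'float' object has no attribute 'round'
```

```bash
sed -i "s/s\['width'\].round(1)/round(float(s['width']),1)/" h.py
python3 - <<'E'
from h import *
print(to([495.5,-187,234],.222))
E
```

```text
clock 1.6 pos [ 471.4 -218.8  304.7] rot [3.142e+00 1.000e-03 2.220e-01] F [-1.   0.3  0.2] w 84.8
(array([ 30.6, -25.7,  70.6]), array([0.   , 0.001, 0.   ]))
```

Call:
play_rows(deltas=[31,-26,0,0,0,0,1,31,-26,0,0,0,0,1,31,-26,35,0,0,0,1,31,-26,60,0,0,0,1,31,-26,70,0,0,0,1,31,-26,70,0,0,0,1])

```text
clock: 2.35
eef_pos: [495.7, -187.4, 234.8]
tool_rot: [-3.142, 0.001, 0.22]
force: [-0.7, -0.7, 0.2]
width: 85.9
gripper_force: 0.0
```

```bash
python3 - <<'E'
from h import *
print(to([495.5,-187,234],.222))
im=get_image("top"); s=get_image("scene")
a=cv2.resize(im[120:260,270:430],None,fx=3,fy=3); b=cv2.resize(s[120:260,80:180],None,fx=3,fy=3)
cv2.imwrite("pics/k1.png",cv2.cvtColor(np.hstack([a,b]),cv2.COLOR_RGB2BGR))
E
```

```text
clock 2.35 pos [ 495.7 -187.4  234.8] rot [-3.142e+00  1.000e-03  2.200e-01] F [-0.7 -0.7  0.2] w 85.9
(array([-0.1, -0.5,  0.8]), array([-0.   ,  0.001, -0.002]))
```

View pics/k1.png

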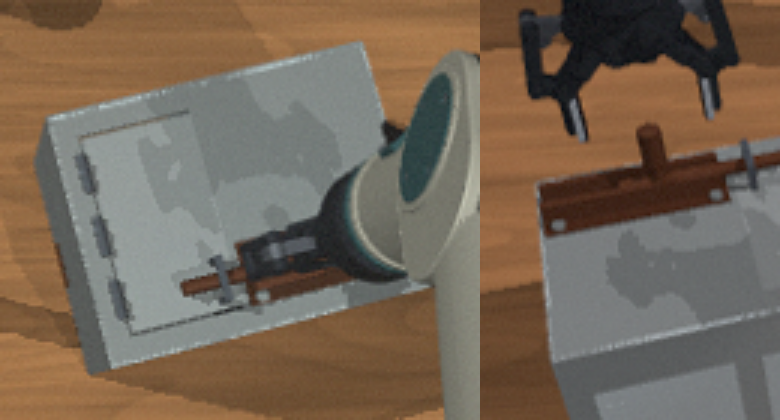

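The picture shows the knob (scene crop about 650,150) midway between the open fingers. Closing.

Call:
play_rows(deltas=[0,0,2,0,0,0,0,0,0,2,0,0,0,0,0,0,2,0,0,0,0,0,0,2,0,0,0,0,0,0,2,0,0,0,0,0,0,2,0,0,0,0])

```text
clock: 3.2
eef_pos: [496.6, -186.6, 233.5]
tool_rot: [3.141, -0.001, 0.222]
force: [-1.6, -0.3, 4.9]
width: 14.6
gripper_force: 58.6
```

Call:
play_rows(deltas=[0,5,0,0,0,0,0,0,10,0,0,0,0,0,0,14,0,0,0,0,0,0,17,0,0,0,0,0,0,17,0,0,0,0,0,0,17,0,0,0,0,0])

```text
clock: 3.95
eef_pos: [500.0, -201.6, 233.5]
tool_rot: [-3.14, -0.0, 0.222]
force: [-2.3, 3.0, 6.6]
width: 14.6
gripper_force: 59.5
```

Call:
play_rows(deltas=[0,3,0,0,0,0,0,0,5,0,0,0,0,0,0,5,0,0,0,0,0])

```text
clock: 4.32
eef_pos: [500.3, -203.1, 233.4]
tool_rot: [-3.135, 0.001, 0.224]
force: [-5.3, 8.7, 11.6]
width: 14.4
gripper_force: 59.8
```

Call:
play_rows(deltas=[0,-8,0,0,0,0,0,0,-16,0,0,0,0,0,0,-22,0,0,0,0,0,0,-22,0,0,0,0,0,0,-14,0,0,0,0,0,0,-6,0,0,0,0,0,0,0,0,0,0,0,0,0,4,0,0,0,0,0,0,4,0,0,0,0,0,0,4,0,0,0,0,0])

```text
clock: 5.58
eef_pos: [501.0, -206.2, 233.4]
tool_rot: [-3.133, 0.002, 0.224]
force: [-5.0, 8.6, 11.9]
width: 14.4
gripper_force: 60.7
```

Call:
play_rows(deltas=[0,-9,0,0,0,0,0,0,-18,0,0,0,0,0,0,-25,0,0,0,0,0,0,-25,0,0,0,0,0,0,-16,0,0,0,0,0,0,-8,0,0,0,0,0,0,0,0,0,0,0,0,0,4,0,0,0,0,0,0,4,0,0,0,0,0,0,4,0,0,0,0,0])

```text
clock: 6.82
eef_pos: [501.7, -209.3, 233.3]
tool_rot: [-3.132, 0.002, 0.225]
force: [-4.2, 9.1, 14.0]
width: 14.6
gripper_force: 61.1
```

Call:
play_rows(deltas=[0,-9,0,0,0,0,0,0,-18,0,0,0,0,0,0,-27,0,0,0,0,0,0,-27,0,0,0,0,0,0,-18,0,0,0,0,0,0,-8,0,0,0,0,0,0,0,0,0,0,0,0,0,4,0,0,0,0,0,0,4,0,0,0,0,0,0,4,0,0,0,0,0])

```text
clock: 8.07
eef_pos: [502.4, -212.5, 233.3]
tool_rot: [-3.131, 0.002, 0.225]
force: [-5.8, 11.3, 14.8]
width: 14.5
gripper_force: 61.5
```

Call:
play_rows(deltas=[0,-9,0,0,0,0,0,0,-18,0,0,0,0,0,0,-30,0,0,0,0,0,0,-30,0,0,0,0,0,0,-20,0,0,0,0,0,0,-8,0,0,0,0,0,0,0,0,0,0,0,0,0,4,0,0,0,0,0,0,4,0,0,0,0,0,0,4,0,0,0,0,0])

```text
clock: 9.32
eef_pos: [503.1, -215.6, 233.3]
tool_rot: [-3.13, 0.003, 0.225]
force: [-6.7, 12.5, 15.5]
width: 14.7
gripper_force: 61.8
```

Call:
play_rows(deltas=[0,-9,0,0,0,0,0,0,-18,0,0,0,0,0,0,-32,0,0,0,0,0,0,-32,0,0,0,0,0,0,-20,0,0,0,0,0,0,-8,0,0,0,0,0,0,0,0,0,0,0,0,0,8,0,0,0,0,0,0,8,0,0,0,0,0,0,8,0,0,0,0,0])

```text
clock: 10.58
eef_pos: [506.4, -229.6, 233.5]
tool_rot: [-3.139, 0.0, 0.222]
force: [-1.8, 1.3, 8.4]
width: 14.5
gripper_force: 61.1
```

Call:
play_rows(deltas=[0,6,0,0,0,0,0,0,12,0,0,0,0,0,0,17,0,0,0,0,0,0,20,0,0,0,0,0,0,22,0,0,0,0,0,0,22,0,0,0,0,0])

```text
clock: 11.32
eef_pos: [509.9, -245.0, 233.4]
tool_rot: [-3.13, 0.002, 0.225]
force: [-5.7, 12.6, 15.6]
width: 14.3
gripper_force: 61.8
```

Call:
play_rows(deltas=[0,-4,0,0,0,0,0,0,-4,0,0,0,0,0,0,-4,0,0,0,0,1,0,-4,0,0,0,0,1,0,-4,0,0,0,0,1,0,-4,0,0,0,0,1,0,-4,-40,0,0,0,1,0,-4,-80,0,0,0,1,0,-4,-80,0,0,0,1])

```text
clock: 12.45
eef_pos: [512.4, -249.7, 316.3]
tool_rot: [3.138, -0.006, 0.222]
force: [-0.6, 0.1, -0.3]
width: 85.2
gripper_force: 0.0
```

```bash
python3 - <<'E'
from h import *
print(to([494.5,180,240],.995),read_state()['qpos'].round(2))
E
```

```text
clock 12.45 pos [ 512.4 -249.7  316.3] rot [ 3.138 -0.006  0.222] F [-0.6  0.1 -0.3] w 85.2
(array([  76.5, -423.4,   75. ]), array([ 0.006, -0.004, -0.773])) [ 0.45  0.41 -0.07  1.6   0.03  1.13 -0.97]
```

Call:
play_rows(deltas=[11,-60,0,0,0,-0.1,1,21,-120,0,0,0,-0.2,1,32,-180,0,0,0,-0.3,1,43,-240,0,0,0,-0.45,1,54,-300,0,0,0,-0.6,1,65,-360,20,0,0,-0.773,1,76,-424,40,0,0,-0.773,0.75,76,-424,60,0,0,-0.773,0.75,76,-424,75,0,0,-0.773,0.75,76,-424,75,0,0,-0.773,0.75])

```text
clock: 13.7
eef_pos: [490.6, 179.8, 236.6]
tool_rot: [-3.14, 0.003, 0.993]
force: [-1.1, 0.3, -0.0]
width: 64.1
gripper_force: 0.0
```

```bash
python3 - <<'E'
from h import *
print(to([494.5,180,61],.995),read_state()['qpos'].round(2))
im=get_image("top"); s=get_image("scene")
a=cv2.resize(im[120:260,270:430],None,fx=2.5,fy=2.5); b=cv2.resize(s[60:235,220:390],None,fx=2,fy=2)
c=cv2.resize(s[60:235,220:390],None,fx=2,fy=2)
cv2.imwrite("pics/k2.png",cv2.cvtColor(np.hstack([a,c]),cv2.COLOR_RGB2BGR))
E
```

```text
clock 13.7 pos [490.6 179.8 236.6] rot [-3.14e+00  3.00e-03  9.93e-01] F [-1.1  0.3 -0. ] w 64.1
(array([  2.8,   3.4, 175.6]), array([-0.001,  0.003, -0.002])) [-0.15  0.43 -0.36  1.83  0.19  0.92 -1.17]
```

View pics/k2.png

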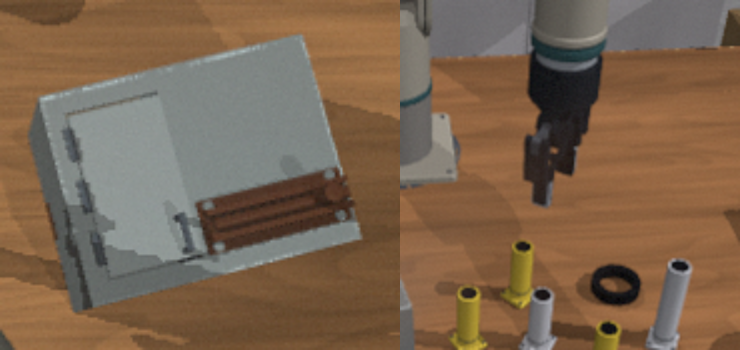

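The bolt is clear of the staple (crop 185,230) and its knob lies at the far end (337,190). The hand stands over the short silver adaptor. Descending.

Call:
play_rows(deltas=[3,3.5,40,0,0,0,0.75,3,3.5,80,0,0,0,0.75,3,3.5,115,0,0,0,0.75,3,3.5,140,0,0,0,0.75,3,3.5,160,0,0,0,0.75,3,3.5,175,0,0,0,0.75,3,3.5,175,0,0,0,0.75])

```text
clock: 14.68
eef_pos: [496.0, 181.6, 62.7]
tool_rot: [-3.141, 0.001, 0.994]
force: [0.1, -0.1, 0.4]
width: 64.1
gripper_force: 0.0
```

Call:
play_rows(deltas=[0,0,0,0,0,0,0,0,0,0,0,0,0,0,0,0,0,0,0,0,0,0,0,0,0,0,0,0,0,0,0,0,0,0,0])

```text
clock: 15.3
eef_pos: [496.5, 182.6, 64.2]
tool_rot: [3.141, -0.002, 0.995]
force: [-1.7, 1.0, 5.0]
width: 27.5
gripper_force: 58.7
```

```bash
python3 - <<'E'
from h import *
print(to([494.5,180,61],.995))
s=get_image("scene")
cv2.imwrite("pics/k3.png",cv2.cvtColor(cv2.resize(s[130:260,220:390],None,fx=4,fy=4),cv2.COLOR_RGB2BGR))
E
```

```text
clock 15.3 pos [496.5 182.6  64.2] rot [ 3.141e+00 -2.000e-03  9.950e-01] F [-1.7  1.   5. ] w 27.5
(array([-3.3, -0.2,  3.2]), array([ 0.001, -0.002, -0.   ]))
```

View pics/k3.png

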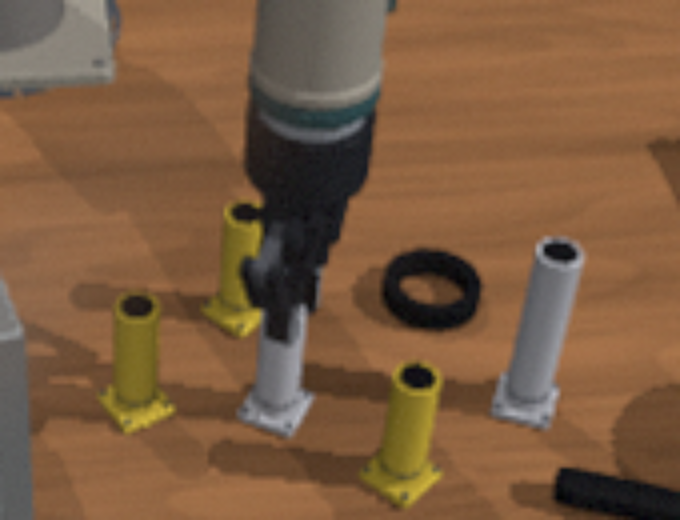

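Call:
play_rows(deltas=[0,0,-50,0,0,0,0,0,0,-110,0,0,0,0,0,0,-170,0,0,0,0,0,0,-230,0,0,0,0,0,0,-250,0,0,0,0,0,0,-250,0,0,0,0])

```text
clock: 16.1
eef_pos: [496.4, 182.3, 314.5]
tool_rot: [3.139, -0.003, 0.995]
force: [-0.4, -0.7, -3.6]
width: 26.8
gripper_force: 60.8
```

```bash
python3 - <<'E'
from h import *
print(to([547.5,-77,314],1.793))
E
```

```text
clock 16.1 pos [496.4 182.3 314.5] rot [ 3.139e+00 -3.000e-03  9.950e-01] F [-0.4 -0.7 -3.6] w 26.8
(array([-189.6,  184.2,    0.5]), array([ 0.003, -0.001, -0.798]))
```

Call:
play_rows(deltas=[-32,31,0,0,0,-0.13,0,-64,62,0,0,0,-0.26,0,-96,93,0,0,0,-0.4,0,-128,124,0,0,0,-0.53,0,-160,154,0,0,0,-0.67,0,-180,175,0,0,0,-0.798,0,-189.5,184,0,0,0,-0.798,0,-189.5,184,0,0,0,-0.798,0,-189.5,184,0,0,0,-0.798,0])

```text
clock: 17.23
eef_pos: [546.6, -74.8, 312.8]
tool_rot: [-3.141, -0.001, 1.794]
force: [0.3, 0.7, -3.3]
width: 26.7
gripper_force: 60.8
```

```bash
python3 - <<'E'
from h import *
print(to([547.5,-77,186],1.793))
im=get_image("top"); s=get_image("scene")
a=cv2.resize(im[120:260,270:430],None,fx=2.5,fy=2.5); c=cv2.resize(s[90:265,90:260],None,fx=2,fy=2)
cv2.imwrite("pics/k4.png",cv2.cvtColor(np.hstack([a,c]),cv2.COLOR_RGB2BGR))
E
```

```text
clock 17.225 pos [546.6 -74.8 312.8] rot [-3.141e+00 -1.000e-03  1.794e+00] F [ 0.3  0.7 -3.3] w 26.7
(array([ -2.6,   0.4, 126.7]), array([-0.   , -0.001,  0.001]))
```

View pics/k4.png

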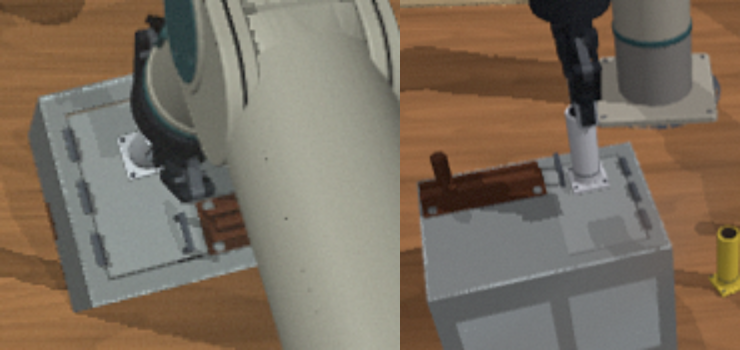

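Call:
play_rows(deltas=[-2.5,0.5,30,0,0,0,0,-2.5,0.5,50,0,0,0,0,-2.5,0.5,65,0,0,0,0,-2.5,0.5,80,0,0,0,0,-2.5,0.5,95,0,0,0,0,-2.5,0.5,95,0,0,0,0])

```text
clock: 18.08
eef_pos: [547.3, -79.5, 216.8]
tool_rot: [-3.139, -0.0, 1.793]
force: [-0.7, -1.1, -2.1]
width: 27.2
gripper_force: 60.8
```

Call:
play_rows(deltas=[0,0,10,0,0,0,0,0,0,20,0,0,0,0,0,0,30,0,0,0,0,0,0,32,0,0,0,0,0,0,32,0,0,0,0,0,0,32,0,0,0,0])

```text
clock: 18.82
eef_pos: [548.1, -79.5, 186.2]
tool_rot: [3.142, 0.0, 1.793]
force: [-0.4, -0.1, -2.9]
width: 27.3
gripper_force: 60.8
```

```bash
python3 - <<'E'
from h import *
print(to([547.5,-77,186],1.793))
im=get_image("top"); s=get_image("scene")
a=cv2.resize(im[120:260,270:430],None,fx=2.5,fy=2.5); c=cv2.resize(s[90:265,90:260],None,fx=2,fy=2)
c=cv2.resize(s[120:300,90:240],None,fx=3.3,fy=3.3)
cv2.imwrite("pics/k5.png",cv2.cvtColor(c,cv2.COLOR_RGB2BGR))
E
```

```text
clock 18.825 pos [548.1 -79.5 186.2] rot [3.142 0.    1.793] F [-0.4 -0.1 -2.9] w 27.3
(array([ 2.5, -0. ,  0.2]), array([ 0.,  0., -0.]))
```

View pics/k5.png

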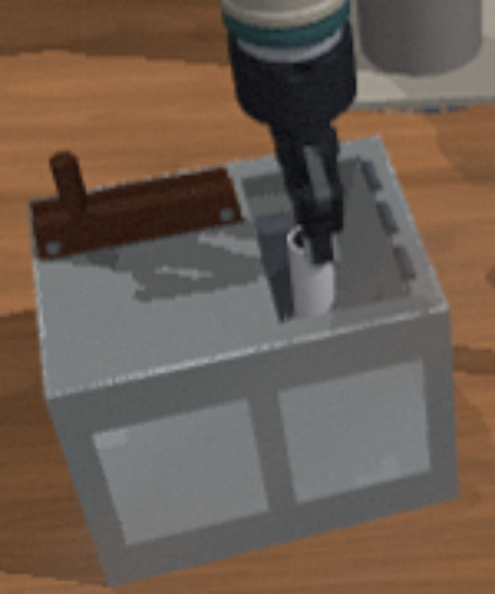

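Call:
play_rows(deltas=[4,0,2,0,0,0,0,8,0,3,0,0,0,0,8,0,3,0,0,0,0,8,0,3,0,0,0,0,8,0,3,0,0,0,0.6,8,0,3,0,0,0,0.6,8,0,3,0,0,0,0.6,8,0,3,0,0,0,0.6])

```text
clock: 19.92
eef_pos: [546.4, -71.4, 183.2]
tool_rot: [3.141, 0.0, 1.793]
force: [0.4, -0.2, -0.0]
width: 51.4
gripper_force: 0.0
```

Call:
play_rows(deltas=[0,0,-20,0,0,0,0.6,0,0,-60,0,0,0,0.6,0,0,-110,0,0,0,0.6,0,0,-150,0,0,0,0.6,0,0,-150,0,0,0,0.6])

```text
clock: 20.55
eef_pos: [548.3, -71.2, 336.4]
tool_rot: [3.135, 0.002, 1.793]
force: [0.3, -0.4, -0.7]
width: 51.1
gripper_force: 0.0
```

Call:
play_rows(deltas=[30,-50,0,0,0,0,0.6,60,-100,0,0,0,0,0.6,90,-140,0,0,0,0,0.6,120,-140,0,0,0,0,0.6,170,-140,0,0,0,0,0.6,210,-140,0,0,0,0,0.6,250,-140,0,0,0,0,0.6,250,-140,0,0,0,0,0.6])

```text
clock: 21.55
eef_pos: [353.4, 143.9, 332.6]
tool_rot: [-3.141, -0.001, 1.799]
force: [0.2, -0.6, 0.1]
width: 51.2
gripper_force: 0.0
```

```bash
python3 - <<'E'
from h import *
to([0,0,0],0)
im=get_image("top"); t0=np.load("pics/top0.npy")
# world -> pixel for box points; brightness along flap surface and inside window
c=np.array([541.3,-140,0]); B=R.from_euler('z',.222)
P=[[20,58,200],[60,58,200],[-20,90,200],[0,30,200],[60,-60,200],[-55,-95,264],[20,15,200],[20,25,200]]
for p,u in zip(P,proj("top",B.apply(P)+c).round().astype(int)): print(p,u,im[u[1]-1:u[1]+2,u[0]-1:u[0]+2].mean((0,1)).round(),t0[u[1]-1:u[1]+2,u[0]-1:u[0]+2].mean((0,1)).round())
m=cv2.inRange(im,(60,20,10),(140,75,65)); m[:,:280]=0;m[:,425:]=0; m[:185]=0;m[235:]=0
# silver components near adaptors
hsv=cv2.cvtColor(im,cv2.COLOR_RGB2HSV); g=cv2.inRange(hsv,(0,0,150),(180,40,255))[195:235,130:240]
n,l,s,ce=cv2.connectedComponentsWithStats(g); print([(s[i,4],(ce[i]+[130,195]).round()) for i in range(1,n) if s[i,4]>15])
cv2.imwrite("pics/k6.png",im[:,:,::-1])
E
```

```text
clock 21.55 pos [353.4 143.9 332.6] rot [-3.141e+00 -1.000e-03  1.799e+00] F [ 0.2 -0.6  0.1] w 51.2
[20, 58, 200] [323 184] [146. 152. 150.] [147. 155. 153.]
[60, 58, 200] [319 168] [143. 151. 149.] [146. 154. 152.]
[-20, 90, 200] [314 204] [146. 152. 151.] [147. 155. 153.]
[0, 30, 200] [337 190] [144. 152. 149.] [147. 155. 153.]
[60, -60, 200] [367 156] [129. 136. 133.] [130. 137. 135.]
[-55, -95, 264] [403 196] [89. 58. 40.] [65. 44. 31.]
[20, 15, 200] [341 180] [131. 138. 136.] [131. 139. 137.]
[20, 25, 200] [337 181] [145. 152. 150.] [146. 154. 152.]
[(np.int32(43), array([145., 211.])), (np.int32(57), array([159., 217.]))]
```

```bash
python3 -c "
from cell import *
print(finish_job())"
```

```text
the job is handed in; nothing more can be done
None
```

I worked the bolt free in five strokes and drew it fully back, then pushed the short adaptor through the flap (swung to an estimated 1.2 rad) and let go. I handed the job in with the flap shut, the bolt drawn and the long adaptor in place, but did not see the short adaptor lying inside the box.

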